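Check-weigh the fallen tin and shelve it

TASK

Clear the pressed brown cake off the scale and lay it flat on the empty half of the sloped board, lengthways down the slope beside the cake already there. Then pick up the fallen blue tin, stand it upright in the middle of the scale's small raised pan, setting it down gently, let go of it and press the scale's red button fully down to record the weight. Finally stand the tin upright, centred across the depth of the narrow steel ledge, in the gap between the green and the yellow tin, leaving those tins, the racked cake and the sanitiser bottles where they are.

Things in the scene. Friction and masses are not known exactly. Their poses are not given: they have to be found in the camera images.
- tin: the blue tin, lying on one flat face on the bench at the start, lid pointing to the right as the robot sees it, or half towards the robot (so its origin is 25 mm above the bench): square-section tin, 50 x 50 mm, body 84 mm tall plus a round 40 mm diameter lid 14 mm high on top (98 mm in all), about 0.22 kg, origin at the centre of its base, z axis from base to lid
- cake: pressed dark brown cake, a rigid block 85 (x) x 50 (y) x 26 mm (z), about 0.12 kg, lying flat on the scale pan at the start; origin at the centre of its underside, x along its length, z up
- cake_racked: the brown cake already on the sloped board, same block 85 (x) x 50 (y) x 26 mm (z), its length down the slope, on the board's +y half; origin at the centre of its underside; leave it
- scale: check scale, fixed: white housing 200 x 150 mm and 45 mm high, from 130 mm before (-x) to 70 mm behind its origin, origin on the bench; a stem at its x = +20 mm carries the round steel pan; red button on the front part of the housing
- pan (a point): centre of the top face of the scale's round steel pan, 90 mm diameter, 8 mm thick, no rim, 85 mm above the bench; axes those of the scale, z up
- record_top (a point): centre of the top of the red push button (26 mm diameter), pressed straight down
- record (a joint): travel of the red button in m: 0 up, 0.006 fully down; a spring of 4 N at full travel pushes it back up
- board: sloped wooden board of the cake rack, fixed, top face 140 mm (x, up the slope) x 210 mm (y), tilted 0.38 rad (22 deg), low edge (-x) nearest the robot; origin at the centre of the top face, 62 mm above the bench, z square to the face; a steel lip stands 12 mm above the face along the low edge, inner side at x = -66 mm. The -y half is empty
- ledge_mid (a point): centre of the top face of the narrow raised steel ledge, fixed, 46 mm deep (x) and 340 mm long (y), 110 mm above the bench, plate 10 mm thick on two end posts; open all round. The free gap is between the two tins, about 125 mm either side of this point
- tin_green: green tin standing near one end of the ledge: square-section tin, 50 x 50 mm, body 84 mm tall plus a round 40 mm diameter lid 14 mm high on top (98 mm in all), about 0.22 kg, origin at the centre of its base, z axis from base to lid; leave it
- tin_yellow: yellow tin standing near the other end of the ledge: square-section tin, 50 x 50 mm, body 84 mm tall plus a round 40 mm diameter lid 14 mm high on top (98 mm in all), about 0.22 kg, origin at the centre of its base, z axis from base to lid; leave it
- sanitiser_white: white sanitiser bottle with a green label standing behind the scale, 54 mm diameter, 170 mm tall, origin at the centre of its base; leave it
- sanitiser_blue: blue sanitiser bottle standing behind the scale, 54 mm diameter, 160 mm tall, origin at the centre of its base; leave it

How it is judged:
On the way, in this order (a step that is already met when the one before it is completed fails the run):
1. the cake lies flat on the empty half of the sloped board, lengthways down the slope, let go (x of cake in the frame of board between -0.032 and 0.034 m and y of cake in the frame of board between -0.085 and 0.012 m and z of cake in the frame of board between -0.005 and 0.005 m and angle between the z axis of cake and the z axis of board, either way round below 0.1 rad and angle between the x axis of cake and the x axis of board, either way round below 0.35 rad and contact force between cake and the fingers below 0.1 N and linear speed of cake below 0.02 m/s and angular speed of cake below 0.2 rad/s), for 0.2 s.
2. the blue tin stands upright in the middle of the scale pan (within 30 mm), let go (horizontal distance between tin and pan below 0.03 m and z of tin in the frame of pan between -0.005 and 0.005 m and angle between tin's own z axis and vertical below 0.1 rad and contact force between tin and the fingers below 0.1 N and linear speed of tin below 0.02 m/s and angular speed of tin below 0.2 rad/s), for 0.3 s.
3. the red button is pressed fully down (4.5 mm or more) while the tin stands free on the pan (value of joint record above 0.0045 m and horizontal distance between tin and pan below 0.03 m and z of tin in the frame of pan between -0.005 and 0.005 m and angle between tin's own z axis and vertical below 0.1 rad and contact force between tin and the fingers below 0.1 N), for 0.05 s.
At the end, for the whole second after the job is handed in: Blue tin upright (6 deg) and at rest on the ledge between the two tins, base centre within 18 mm of the centreline, 85 mm of the middle; cake flat at rest on the board's -y half (centre y -85 to 12 mm, x -32 to 34 mm), length within 20 deg of the slope; both let go (all of step 1 and x of tin in the frame of ledge_mid between -0.018 and 0.018 m and y of tin in the frame of ledge_mid between -0.085 and 0.085 m and z of tin in the frame of ledge_mid between -0.005 and 0.005 m and angle between tin's own z axis and vertical below 0.1 rad and contact force between tin and the fingers below 0.1 N and linear speed of tin below 0.02 m/s and angular speed of tin below 0.2 rad/s); the robot touches nothing.
It fails at once if the green or yellow tin is shifted by more than 20 mm or tipped (distance of any of tin_green, tin_yellow from where it was at the start of the episode above 0.02 m or angle between any of tin_green, tin_yellow's own z axis and vertical above 0.35 rad).
It fails at once if the racked cake is shifted by more than 20 mm (distance of cake_racked from where it was at the start of the episode above 0.02 m).
It fails at once if a sanitiser bottle is shifted by more than 20 mm or tipped (distance of any of sanitiser_white, sanitiser_blue from where it was at the start of the episode above 0.02 m or angle between any of sanitiser_white, sanitiser_blue's own z axis and vertical above 0.35 rad).
It fails at once if the tin is dropped onto the pan: let go and faster than 0.35 m/s within 20 mm above it (horizontal distance between tin and pan below 0.04 m and linear speed of tin above 0.35 m/s and contact force between tin and the fingers below 0.5 N and z of tin in the frame of pan between -0.003 and 0.02 m).
It also fails if it takes over 72 s, if anything falls off the work surface, if the arm or the gripper's body presses on something with over 40 N, if the wrist force passes 120 N, or if a joint passes its speed limit or range.

ROBOT

A 6-joint arm with a two-finger parallel gripper is mounted at the origin on the work surface. World frame = base frame: x ahead of the robot, y to its left, z up, the work surface at z = 0. Lengths are in m, angles in rad, forces in N, time in s.
With the tool pointing down it reaches from about 0.35 to 0.975 m from the base axis. Payload 7.1 kg.
Tool frame: the origin (TCP) lies at the centre of the arm's flange, where the gripper is bolted on; the fingertips stand 182 mm ahead of it and the grasp point (between the pads) lies 163 mm ahead of it (manip.tip_extent is the distance from the TCP to the fingertips, in m); z points along the fingers, y is the line along which they close (so a half turn about z gives the same grasp; the last joint's range is limited). The gripper opens to 88 mm and grips with 3 to 60 N. Pads are 20 mm wide; open, the fingers measure 115 mm over their backs; the gripper's body (75 mm by 178 mm) begins 61 mm behind the grasp point.
Start: joints at [1.314, 0.423, 1.63, -0, 1.089, -0.019], TCP at [0.147, 0.607, 0.405] pointing down, gripper open.
Joint ranges: [-3, 3], [-0.9, 2.11], [0.09, 2.58], [-1.31, 4.45], [0.11, 2.69], [-2.54, 2.54]. Speed limits (rad/s): [2.39, 2.39, 3.01, 3.14, 3.14, 3.14].

INTERFACE

Orientations are given as [roll, pitch, yaw] about the fixed x, y, z axes, in that order (R = Rz(yaw) Ry(pitch) Rx(roll)).
In Python, from rig import manip gives the robot as it stands.
- The arm moves only by the tool drive_tool, never from a script. Its argument "moves" is a list that holds one entry, the list of rows, each a list of 6 numbers: the shift along the world's x, y, z each as a share of 0.4 m, from -1 to 1, then the turn, a rotation vector about the world's x, y, z each as a share of 180 degrees, from -1 to 1. In form: [[[x, y, z, ax, ay, az], ...]]. A call has 1 to 20 rows; each row shifts and turns the commanded pose from where the row before left it; what a row does not reach is not made up. A row lasts 1/10 s, in which the tool goes at most 50 mm and 8.59 degrees, less where a joint would pass 70% of its speed; a pose out of reach is approached as far as the arm can. A call with a number of a shift or a turn outside -1 to 1 is refused whole. A call with a gripper value outside its range is refused whole. "jaw" is the opening, from -1 (shut) to 1 (fully open), set as the call begins (left out, the last holds). The fingers move at their own pace and stop on an object; "force" is the grip in N (left out, the last holds). Time passes only in rows, so rows that do not move let the fingers close. It gives the time, the measured TCP pose, the force, the opening and the grip force at its end, in the units of the state.
- manip.get_state(): the state, without advancing time (a new reading comes with each control period).
- manip.camera(name): name is "side" or "top" or "wrist"; returns (picture, depth): 420x560x3 uint8, red, green, blue; 420x560 float32, m along the optical axis (not along the pixel's ray), 0 where there is no reading.
- manip.camera_params(name): a dict with "fx", "fy", "cx", "cy" (pixels), "dist_coeffs" ([k1, k2, p1, p2, k3] as OpenCV has them; the pictures are not rectified), "T" (4x4, takes a point from camera to world coordinates). Camera axes: x right, y up, looking along -z (the intrinsics and any distortion apply to the point x, -y, -z); pixel columns grow to the right and rows downward; lengths in m; the calibration is good to about 2 mm. A picture is of the moment at which its call begins: read the wrist's pose just before it. camera_params takes no time and is no camera call; for the wrist camera it gives the pose at the moment of the call.
- manip.close_job(): hands the job in; it is judged then, once.
Trained networks look in the newest picture that a camera, given by its name, has taken for a name from the list of things; names that differ only in an ending like _2 or _b are one class to them, and where a whole thing is asked for, a point or a joint stands for the part that bears it (a point fixed in the world has none). Each returns a list of dicts, best first, with "conf" (0 to 1); they miss things now and then, are a little off and sometimes report something else, mostly with a low value. They report only what shows in the picture. A call takes as long as a camera call.
- manip.outline_of(camera, thing): "pixels" (420x560 bool, what is visible of it) and "box" ([left, top, right, bottom] in pixels, round what is visible of it).
The state is a dict: "clock": time; "joint_pos": joint angles; "joint_velocities": joint speeds; "joint_efforts": joint torques, N m; "eef_pos": TCP position; "tcp_rot": TCP orientation; "wrist_force": force on the tool from outside, world axes, zero at the start; "moment": the same for the moment, N m; "grip_width": finger opening in m; "grip_force": force on a finger pad.
Only numpy, scipy, OpenCV 4.12 (cv2) and the standard library are available. Lean on these libraries where they do the work, as an engineer would, in place of code of your own. Each camera call takes 0.05 s, during which the arm holds its last target. There are 200 camera calls.

## Working session

There is one attempt and no reset: what is moved stays moved. The work goes in short steps, Python scripts to look and compute and a tool call to move; the robot and the scene stay as the last step left them, time stands still between calls to the robot, and variables do not carry over. Pictures are saved under pics/ and viewed, at most 10 in all, crops included, and the job is handed in when it is done.

Besides the shell and the picture viewer there is one more tool, called after "Call:" by a JSON object that holds its "name" and its "arguments". drive_tool: Moves the arm, as the interface text tells. Its arguments: {"type":"object","properties":{"moves":{"type":"array"},"jaw":{"type":"number"},"force":{"type":"number"}},"required":["moves"]}

```bash
mkdir -p pics; cat > h.py <<'E'
import numpy as np, cv2
from rig import manip
def pts(cam, mask, depth, P):
    v,u=np.nonzero(mask&(depth>0)); 
    K=np.array([[P['fx'],0,P['cx']],[0,P['fy'],P['cy']],[0,0,1]])
    n=cv2.undistortPoints(np.stack([u,v],1).astype(np.float64)[:,None],K,np.array(P['dist_coeffs']))[:,0]
    d=depth[v,u]; c=np.stack([n[:,0]*d,-n[:,1]*d,-d,np.ones_like(d)],1)
    return (c@np.array(P['T']).T)[:,:3]
def look(cam,things):
    P=manip.camera_params(cam); img,dep=manip.camera(cam); out={}
    for t in things:
        r=manip.outline_of(cam,t)
        out[t]=[(x['conf'],x['box'],pts(cam,np.array(x['pixels']),dep,P)) for x in r[:2]]
    return img,dep,P,out
def rect(p):
    return cv2.minAreaRect((p[:,:2]*1000).astype(np.float32))
def toprect(p,band=.006):
    z=np.percentile(p[:,2],95); q=p[abs(p[:,2]-z)<band]; return z,rect(q),len(q)
E
cat > a.py <<'E'
from h import *
T=['tin','cake','cake_racked','scale','pan','record_top','board','ledge_mid','tin_green','tin_yellow','sanitiser_white','sanitiser_blue']
np.set_printoptions(precision=4,suppress=True)
ims=[]
for c in ['top','side']:
    img,dep,P,o=look(c,T); ims.append(img); print(c,np.array(P['T'])[:3,3])
    for t in T:
        for cf,b,p in o[t]:
            if len(p)<20: continue
            print(t,round(cf,2),[int(x) for x in b],len(p),np.percentile(p,[2,50,98],axis=0).round(3).tolist(),[np.round(x,1) for x in toprect(p)[1]],round(toprect(p)[0],4))
cv2.imwrite('pics/a.png',cv2.cvtColor(np.vstack(ims),cv2.COLOR_RGB2BGR)[:, :]) 
im=cv2.imread('pics/a.png'); cv2.imwrite('pics/a.png',cv2.resize(np.hstack([im[:420],im[420:]]),(800,300)))
print(manip.get_state())
E
python3 a.py
```

```text
top [0.5443 0.0209 1.2721]
tin 0.55 [346, 261, 383, 289] 672 [[0.369, -0.27, -0.002], [0.407, -0.219, 0.049], [0.441, -0.173, 0.054]] [array([ 404.6, -222.1]), array([96.8, 49.8]), np.float64(60.9)] 0.053
cake 0.94 [253, 203, 276, 236] 551 [[0.519, 0.034, 0.104], [0.559, 0.063, 0.111], [0.596, 0.091, 0.115]] [array([557.7,  62.7]), array([80.6, 48.4]), np.float64(19.2)] 0.1142
cake_racked 0.59 [122, 246, 154, 280] 597 [[0.404, 0.377, 0.056], [0.444, 0.41, 0.08], [0.483, 0.446, 0.096]] [array([463. , 424.7]), array([31.4, 49.2]), np.float64(31.4)] 0.0943
scale 0.77 [238, 196, 303, 282] 3258 [[0.409, -0.041, 0.006], [0.495, 0.034, 0.045], [0.61, 0.127, 0.087]] [array([553.1,  55.1]), array([76.4, 87.4]), np.float64(28.7)] 0.0847
pan 0.83 [241, 199, 304, 278] 3168 [[0.41, -0.041, 0.02], [0.492, 0.032, 0.045], [0.607, 0.124, 0.086]] [array([553.1,  55.1]), array([76.4, 87.4]), np.float64(28.7)] 0.084
record_top 0.41 [282, 250, 291, 261] 59 [[0.452, -0.015, 0.061], [0.463, -0.004, 0.067], [0.473, 0.006, 0.071]] [array([462.4,  -4.8]), array([20.8, 21.7]), np.float64(71.4)] 0.0705
record_t
[... 4022 characters left out ...]
)] 0.0845
sanitiser_blue 0.61 [316, 184, 331, 230] 454 [[0.658, -0.151, -0.001], [0.762, -0.027, 0.098], [0.834, 0.031, 0.162]] [array([716.2, -77.7]), array([195.8,  21.2]), np.float64(55.0)] 0.1596
{'clock': 1.3, 'joint_pos': array([ 1.314 ,  0.4231,  1.6299,  0.    ,  1.0886, -0.019 ]), 'joint_velocities': array([-0.0011,  0.0007, -0.0006, -0.    , -0.0009, -0.0003]), 'joint_efforts': array([ -0.0019, -54.4598, -27.4031,   0.0643,   0.017 ,  -0.    ]), 'eef_pos': array([0.1472, 0.6074, 0.4047]), 'tcp_rot': array([-3.1416, -0.    ,  2.9038]), 'wrist_force': array([-0.8772, -0.2331, -0.5841]), 'moment': array([-0.0052,  0.0257,  0.0242]), 'grip_force': 0.0, 'grip_width': 0.0879404458091436}
```

View pics/a.png

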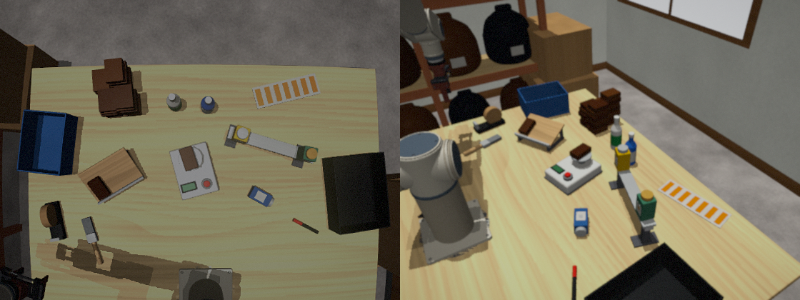

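The pictures show the board with the racked cake on the left, the scale with the cake in the centre, the tin lying at about (346–383, 261–289) in the top view, and the ledge on the right. Next I fit the exact frames.

```bash
cat > b.py <<'E'
from h import *
np.set_printoptions(precision=4,suppress=True)
T=['board','cake_racked','scale','ledge_mid','tin','cake']
for c in ['top','side']:
    img,dep,P,o=look(c,T); B={t:o[t][0][2] for t in T if o[t]}
    print(c)
    b=B['board']; q=b.copy()
    for i in range(8):
        m=q.mean(0); n=np.linalg.svd(q-m,full_matrices=False)[2][2]; n*=np.sign(n[2]); r=(b-m)@n; q=b[abs(r)<.004-.0003*i]
    yaw=np.arctan2(-n[1],-n[0]); ex=np.array([np.cos(yaw)*n[2],np.sin(yaw)*n[2],np.hypot(n[0],n[1])]); ey=np.cross(n,ex)
    a=np.c_[(q-m)@ex,(q-m)@ey]; e=np.percentile(a,[.5,99.5],axis=0); print('board n',n,'tilt',np.arccos(n[2]),'yaw',yaw,'extent',e.round(4).tolist())
    ctr=m+ex*e[:,0].mean()+ey*e[:,1].mean(); print(' ctr',ctr,'edge-high z',(m+ex*e[1,0])[2], 'rect',cv2.minAreaRect((a*1000).astype(np.float32)))
    k=B['cake_racked']-ctr; k=np.c_[k@ex,k@ey,k@n]; k=k[k[:,2]>.02]; print(' racked in board',np.percentile(k,[2,50,98],axis=0).round(4).tolist())
    s=B['scale']; h=s[(s[:,2]>.04)&(s[:,2]<.051)]; print('housing',rect(h)); p=s[(s[:,2]>.078)&(s[:,2]<.092)]
    print('pan',cv2.minEnclosingCircle((p[:,:2]*1000).astype(np.float32)),np.median(p[:,2]), np.percentile(p[:,:2],[1,99],axis=0))
    l=B['ledge_mid']; l=l[(l[:,2]>.10)&(l[:,2]<.12)]; print('ledge',rect(l),np.median(l[:,2]))
    for t,z in(('tin',.04),('cake',.1)): 
        p=B[t]; p=p[p[:,2]>z]; lo=p[p[:,2]>np.median(p[:,2])-.006]; print(t,rect(lo),np.median(lo[:,2]))
    v=np.zeros(dep.shape,bool); v[200:400:4,150:500:4]=1; w=pts(c,v,dep,P); w=w[(abs(w[:,2])<.01)]; print('bench z',np.median(w[:,2]))
E
python3 b.py
```

```text
top
board n [-0.3152 -0.1897  0.9299] tilt 0.37676086675942994 yaw 0.54181271905254 extent [[-0.0752, -0.0883], [0.0624, 0.1195]]
 ctr [0.4927 0.3695 0.0625] edge-high z 0.08780569403738758 rect ((-6.578121185302734, 15.754714965820312), (211.5577392578125, 142.04742431640625), 88.63916778564453)
 racked in board [[-0.0531, 0.039, 0.0207], [-0.0125, 0.0611, 0.0253], [0.0251, 0.0846, 0.0303]]
housing ((508.94940185546875, 43.47972106933594), (195.92279052734375, 148.75453186035156), 14.949055671691895)
pan ((556.3807983398438, 57.51240539550781), 44.7179069519043) 0.08458106489273343 [[0.5158 0.0149]
 [0.5968 0.1014]]
ledge ((614.5775756835938, -216.33631896972656), (269.23028564453125, 49.407588958740234), 73.4406509399414) 0.10930007946389453
tin ((404.9901123046875, -222.08689880371094), (97.69970703125, 50.19224166870117), 59.9372673034668) 0.04916336214627948
cake ((557.6303100585938, 63.38561248779297), (82.56885528564453, 49.84882736206055), 19.07790756225586) 0.1104084375121741
bench z -0.00046105001525598155
sideTraceback (most recent call last):
  File "b.py", line 7, in <module>
    b=B['board']; q=b.copy()
      ~^^^^^^^^^
KeyError: 'board'
```

Call:
{"name": "drive_tool", "arguments": {"moves": [[[0.073,-0.097,-0.008,0,0,0.013],[0.073,-0.097,-0.008,0,0,0.013],[0.073,-0.097,-0.008,0,0,0.013],[0.073,-0.097,-0.008,0,0,0.013],[0.073,-0.097,-0.008,0,0,0.013],[0.073,-0.097,-0.008,0,0,0.013],[0.073,-0.097,-0.008,0,0,0.013],[0.073,-0.097,-0.008,0,0,0.013],[0.073,-0.097,-0.008,0,0,0.013],[0.073,-0.097,-0.008,0,0,0.013],[0.073,-0.097,-0.008,0,0,0.013],[0.073,-0.097,-0.008,0,0,0.013],[0.073,-0.097,-0.008,0,0,0.013],[0.073,-0.097,-0.008,0,0,0.013],[0,0,0,0,0,0]]], "jaw": 1}}

```text
clock: 3.5
eef_pos: [0.5589, 0.0602, 0.3598]
tcp_rot: [-3.14, 0.002, -2.811]
wrist_force: [-0.1, 0.4, 0.3]
grip_width: 0.088
grip_force: 0.0
```

```bash
cat > c.py <<'E'
from h import *
np.set_printoptions(precision=4,suppress=True)
s=manip.get_state(); print(repr(s['joint_pos']),s['eef_pos'],s['tcp_rot'],s['clock'])
open('st.txt','a').write(' '.join(map(str,[*s['joint_pos'],*s['eef_pos'],*s['tcp_rot']]))+'\n')
E
cat > d.py <<'E'
from h import *
import sys; exec(open('c.py').read())
img,dep,P,o=look('wrist',sys.argv[2:])
cv2.imwrite(sys.argv[1],cv2.cvtColor(img,cv2.COLOR_RGB2BGR))
for t in o:
    for cf,b,p in o[t][:1]:
        if len(p)<20: continue
        z=np.percentile(p[:,2],90); q=p[abs(p[:,2]-z)<.006]
        print(t,round(cf,2),[int(x) for x in b],'top',round(float(np.median(q[:,2])),4),[np.round(x,1) for x in rect(q)],np.median(p,axis=0))
E
python3 d.py pics/b.png cake pan record_top tin
```

```text
array([ 0.0863,  0.3885,  1.8059, -0.0012,  0.9449, -1.8142]) [0.5589 0.0602 0.3598] [-3.1401  0.002  -2.8112] 3.5
cake 0.94 [255, 153, 324, 266] top 0.1116 [array([557.2,  64.3]), array([85.2, 50.5]), np.float64(18.3)] [0.5526 0.063  0.1115]
pan 0.93 [204, 13, 377, 243] top 0.0672 [array([460. ,  -3.5]), array([24.4, 24.5]), np.float64(42.8)] [0.4821 0.0324 0.0458]
record_top 0.56 [233, 45, 265, 79] top 0.0672 [array([460.1,  -3.5]), array([23.7, 24.1]), np.float64(63.6)] [ 0.4603 -0.0031  0.0672]
```

View pics/b.png

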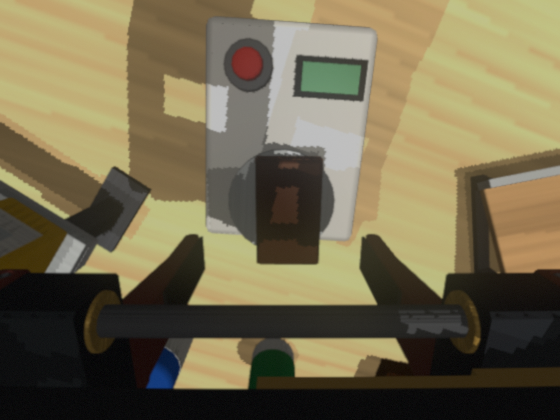

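The wrist view shows the cake at columns 255–324, rows 153–266, between the fingers, and the red button at (248, 63). I go down and grip.

Call:
{"name": "drive_tool", "arguments": {"moves": [[[-0.004,0.01,-0.06,0,0,0],[0,0,-0.06,0,0,0],[0,0,-0.06,0,0,0],[0,0,-0.043,0,0,0],[0,0,0,0,0,0]]]}}

```text
clock: 4.25
eef_pos: [0.5531, 0.0695, 0.269]
tcp_rot: [3.141, -0.003, -2.806]
wrist_force: [-0.1, -0.3, 0.7]
grip_width: 0.0884
grip_force: 0.0
```

Call:
{"name": "drive_tool", "arguments": {"moves": [[[0,0,0,0,0,0],[0,0,0,0,0,0],[0,0,0,0,0,0],[0,0,0,0,0,0],[0,0,0,0,0,0],[0,0,0,0,0,0],[0,0,0,0,0,0]]], "jaw": -1, "force": 15}}

```text
clock: 4.95
eef_pos: [0.5547, 0.0681, 0.2712]
tcp_rot: [-3.141, 0.001, -2.808]
wrist_force: [-0.9, -1.9, 5.3]
grip_width: 0.0498
grip_force: 15.0
```

```bash
python3 c.py
```

```text
array([ 0.1009,  0.5167,  1.8586, -0.0002,  0.7653, -1.8037]) [0.5547 0.0681 0.2712] [-3.1412  0.0009 -2.8077] 4.95
```

Call:
{"name": "drive_tool", "arguments": {"moves": [[[0,0,0.05,0,0,0],[0,0,0.075,0,0,0],[0,0,0.075,0,0,0],[-0.049,0.0875,-0.0125,0,0,0.011],[-0.049,0.0875,-0.0125,0,0,0.011],[-0.049,0.0875,-0.0125,0,0,0.011],[-0.049,0.0875,-0.0125,0,0,0.011],[-0.049,0.0875,-0.0125,0,0,0.011],[-0.049,0.0875,-0.0125,0,0,0.011],[0,0,0,0.0124,-0.0206,0],[0,0,0,0.0124,-0.0206,0],[0,0,0,0.0124,-0.0206,0],[0,0,0,0.0124,-0.0206,0],[0,0,0,0.0124,-0.0206,0],[0,0,0,0,0,0],[0,0,0,0,0,0]]]}}

```text
clock: 6.55
eef_pos: [0.4365, 0.278, 0.3204]
tcp_rot: [3.141, 0.375, -2.6]
wrist_force: [0.3, -0.1, -1.2]
grip_width: 0.0499
grip_force: 15.0
```

```bash
cat >> c.py <<'E'
from scipy.spatial.transform import Rotation as Rn
R=Rn.from_euler('xyz',s['tcp_rot'])
n=np.array([-.315,-.19,.93]); ey=np.array([-.516,.857,0]); ex=np.cross(ey,n)
if len(__import__('sys').argv)>1 and __import__('sys').argv[1]=='board':
    C=np.array([.4927,.3695,.0625]); u=s['eef_pos']+R.as_matrix()@[0,0,.186]-C
    print('cake underside in board',u@ex,u@ey,u@n)
    Rd=np.c_[-ex,-np.cross(-n,-ex)*-1,-n]; Rd[:,1]=np.cross(Rd[:,2],Rd[:,0])
    print('rot share to go',(Rn.from_matrix(Rd)*R.inv()).as_rotvec()/np.pi)
E
python3 c.py board
```

```text
array([ 0.5443,  0.3448,  2.0307, -0.0023,  0.3913, -1.5656]) [0.4365 0.278  0.3204] [ 3.1413  0.3747 -2.6005] 6.55
cake underside in board 0.005854933975361353 -0.04940750219705806 0.08889188184191363
rot share to go [ 0.0003 -0.0005  0.0003]
```

Call:
{"name": "drive_tool", "arguments": {"moves": [[[0.0084,0.005,-0.0553,0,0,0],[0.0084,0.005,-0.0553,0,0,0],[0.0084,0.005,-0.0553,0,0,0],[0.005,0.003,-0.03,0,0,0],[0.0034,0.002,-0.0253,0,0,0],[0,0,0,0,0,0],[0,0,0,0,0,0]]]}}

```text
clock: 7.25
eef_pos: [0.4504, 0.2863, 0.2324]
tcp_rot: [3.141, 0.378, -2.6]
wrist_force: [-0.7, -1.0, -1.3]
grip_width: 0.0498
grip_force: 15.0
```

```bash
python3 c.py board
```

```text
array([ 0.5441,  0.529 ,  2.0295, -0.0042,  0.2056, -1.5641]) [0.4504 0.2863 0.2324] [ 3.1414  0.3775 -2.6003] 7.25
cake underside in board -0.010970235986154105 -0.04948040300712008 0.0011605482246950976
rot share to go [-0.0001  0.0002  0.0002]
```

Call:
{"name": "drive_tool", "arguments": {"moves": [[[0.0012,0.0007,-0.0035,0,0,0],[0,0,0,0,0,0]]]}}

```text
clock: 7.45
eef_pos: [0.4509, 0.2865, 0.2313]
tcp_rot: [3.141, 0.378, -2.6]
wrist_force: [0.5, 0.4, -1.3]
grip_width: 0.0499
grip_force: 15.0
```

Call:
{"name": "drive_tool", "arguments": {"moves": [[[0,0,0,0,0,0],[0,0,0,0,0,0],[0,0,0,0,0,0],[0,0,0,0,0,0],[0,0,0,0,0,0],[-0.02,-0.012,0.06,0,0,0],[-0.035,-0.021,0.1,0,0,0],[-0.035,-0.021,0.1,0,0,0],[0,0,0,0,0,0]]], "jaw": 1}}

```text
clock: 8.35
eef_pos: [0.4146, 0.2648, 0.3391]
tcp_rot: [3.141, 0.385, -2.6]
wrist_force: [-0.0, 1.1, -0.0]
grip_width: 0.0877
grip_force: 0.0
```

```bash
cat > e.py <<'E'
from h import *
img,dep,P,o=look('wrist',['cake','cake_racked'])
exec(open('c.py').read())
for t in o:
    for cf,b,p in o[t]:
        k=p-np.array([.4927,.3695,.0625]); k=np.c_[k@ex,k@ey,k@n]; print(t,cf,b,np.percentile(k,[2,50,98],axis=0).round(4).tolist()); k=k[k[:,2]>.022]; print(rect(k) if len(k) else '')
E
python3 e.py
cat > kin.py <<'E'
from h import *; from scipy.optimize import least_squares; from scipy.spatial.transform import Rotation as Rn
D=np.loadtxt('st.txt')
def fk(q,p):
    a1,d1,L2,a3,L4,d6,lat=p
    Z=lambda t:Rn.from_euler('z',t); Y=lambda t:Rn.from_euler('y',t)
    R=Z(q[0]); x=R.apply([a1,lat,d1]); R=R*Y(q[1]); x=x+R.apply([0,0,L2]); R=R*Y(q[2]); x=x+R.apply([a3,0,L4])
    R=R*Z(q[3])*Y(q[4]); x=x+R.apply([0,0,d6]); R=R*Z(q[5]); return x,R
if __name__=='__main__':
    np.set_printoptions(precision=4,suppress=True)
    f=lambda p:np.concatenate([fk(r[:6],p)[0]-r[6:9] for r in D])
    s=least_squares(f,[.0,.3,.4,0,.35,.1,.01]); print(s.x,abs(s.fun).max()); np.save('p.npy',s.x)
    for r in D: print((fk(r[:6],s.x)[1].inv()*Rn.from_euler('xyz',r[9:])).as_rotvec())
E
python3 kin.py
```

```text
array([ 0.5445,  0.2862,  2.0756, -0.0025,  0.4016, -1.5655]) [0.4147 0.2649 0.3347] [ 3.1414  0.3782 -2.6003] 8.5
cake 0.56 [250.7, 151.5, 313.5, 253.3] [[-0.0522, -0.0736, 0.0082], [-0.0141, -0.0497, 0.0269], [0.0305, -0.0252, 0.0284]]
((-9.85052490234375, -49.34806823730469), (50.60633087158203, 85.21277618408203), 89.88420867919922)
cake 0.34 [3.2, 0.0, 98.3, 157.6] [[-0.1607, -0.2834, -0.028], [-0.1123, -0.2331, 0.0177], [-0.0535, -0.2066, 0.043]]
((-129.8566436767578, -233.16561889648438), (41.956878662109375, 87.90983581542969), 60.49452209472656)
cake_racked 0.65 [375.2, 141.7, 452.4, 242.2] [[-0.0587, 0.0386, 0.0076], [-0.0203, 0.0599, 0.0265], [0.0234, 0.0867, 0.0281]]
((-16.188762664794922, 46.048946380615234), (85.27556610107422, 85.42909240722656), 0.19294771552085876)
[-0.      0.3124  0.5631  0.0775  0.4849  0.1276  0.0119] 5.345403841783281e-10
[ 0.     -0.      1.5708]
[-0.     -0.      1.5708]
[-0.     -0.      1.5708]
[-0.     -0.      1.5708]
[-0.     -0.      1.5708]
```

```bash
cat > ik.py <<'E'
from kin import *
p=np.load('p.npy'); LO=np.array([-3,-.9,.09,-1.31,.11,-2.54]); HI=np.array([3,2.11,2.58,4.45,2.69,2.54])
def FK(q): x,R=fk(q,p); return x,R*Rn.from_euler('z',np.pi/2)
def ik(x,R,q0):
    def f(q): a,b=FK(q); return np.r_[(a-x)*5,(b.inv()*R).as_rotvec()]
    s=least_squares(f,np.clip(q0,LO+.02,HI-.02),bounds=(LO+.01,HI-.01)); return s.x,abs(s.fun).max()
def pose(g,a,c): # grasp point, approach, closing
    a=a/np.linalg.norm(a); R=Rn.from_matrix(np.c_[np.cross(c,a),c,a]); return np.array(g)-.163*a,R
E
cat > plan.py <<'E'
from ik import *
np.set_printoptions(precision=2,suppress=True)
psi=np.radians(60.4); d=-np.array([np.cos(psi),np.sin(psi),0]); up=np.array([0,0,1.])
rng=np.random.default_rng(0); seeds=rng.uniform(LO,HI,(25,6)); seeds[:,0]=rng.uniform(-1,1,25)
def sols(x,R):
    out=[]
    for s in seeds:
        q,e=ik(x,R,s)
        if e<1e-3 and not any(abs(q-o).max()<.05 for o in out) and q[2]>.1: out.append(q)
    return out
q_now=np.loadtxt('st.txt')[-1,:6]
for th in np.radians([30,45]):
    a=-np.cos(th)*up-np.sin(th)*d
    for sg in (1,-1):
        c=sg*np.cross(up,d); A=sols(*pose([.408,-.216,.027],a,c))
        best=[]
        for sd in np.radians(range(-120,240,30)):
            s=np.array([np.cos(sd),np.sin(sd),0])
            # placement: tin z=up; tin 'up side' dir -> -s ; closing = rotate
            a2=np.cos(th)*s-np.sin(th)*up; c2=sg*np.cross(-s,up)   # (side,tin z): pickup (up,d) cross=up x d ; now (-s) x up
            for q2 in sols(*pose([.5565,.057,.127],a2,c2)):
                for q1 in A: best.append((abs(q2-q1).max(),np.degrees(sd),q1,q2))
        best.sort(key=lambda b:b[0])
        print('th',np.degrees(th),sg,len(A))
        for b in best[:5]: print(round(b[0],2),round(b[1]),b[2],b[3])
E
time python3 plan.py
```

```text
th 29.999999999999996 1 1
1.96 -90 [-0.82  0.67  2.04  0.77  0.75 -0.96] [ 0.49  0.8   1.69 -0.89  1.42  1.  ]
2.06 -120 [-0.82  0.67  2.04  0.77  0.75 -0.96] [ 0.37  0.9   1.44 -0.58  1.71  1.1 ]
2.28 210 [-0.82  0.67  2.04  0.77  0.75 -0.96] [ 0.22  0.96  1.27 -0.28  1.92  1.32]
2.53 0 [-0.82  0.67  2.04  0.77  0.75 -0.96] [0.15 0.64 2.4  3.3  0.95 1.55]
2.58 180 [-0.82  0.67  2.04  0.77  0.75 -0.96] [0.06 0.98 1.23 0.05 1.97 1.62]
th 29.999999999999996 -1 1
3.19 90 [-0.82  0.67  2.04  0.77  0.75  2.18] [-0.36  0.76  1.8   0.99  1.32 -1.01]
3.24 120 [-0.82  0.67  2.04  0.77  0.75  2.18] [-0.25  0.86  1.53  0.67  1.62 -1.06]
3.31 60 [-0.82  0.67  2.04  0.77  0.75  2.18] [-0.38  0.68  2.09  1.49  1.04 -1.13]
3.42 150 [-0.82  0.67  2.04  0.77  0.75  2.18] [-0.1   0.94  1.33  0.38  1.86 -1.24]
3.6 30 [-0.82  0.67  2.04  0.77  0.75  2.18] [-0.24  0.64  2.32  2.3   0.93 -1.42]
th 45.0 1 1
2.01 -60 [-0.93  0.78  1.99  0.89  0.98 -1.16] [ 0.45  0.59  1.98 -1.12  0.9   0.81]
2.04 -90 [-0.93  0.78  1.99  0.89  0.98 -1.16] [ 0.42  0.68  1.74 -0.76  1.22  0.88]
2.22 -120 [-0.93  0.78  1.99  0.89  0.98 -1.16] [ 0.33  0.77  1.54 -0.49  1.49  1.06]
2.48 210 [-0.93  0.78  1.99  0.89  0.98 -1.16] [ 0.2   0.83  1.4  -0.23  1.67  1.31]
2.62 0 [-0.93  0.78  1.99  0.89  0.98 -1.16] [0.13 0.47 2.31 3.36 0.43 1.46]
th 45.0 -1 1
2.81 60 [-0.93  0.78  1.99  0.89  0.98  1.98] [-0.29  0.55  2.07  1.28  0.8  -0.83]
2.83 90 [-0.93  0.78  1.99  0.89  0.98  1.98] [-0.28  0.64  1.83  0.86  1.12 -0.85]
2.98 120 [-0.93  0.78  1.99  0.89  0.98  1.98] [-0.2   0.74  1.61  0.57  1.41 -1.  ]
3.05 30 [-0.93  0.78  1.99  0.89  0.98  1.98] [-0.15  0.49  2.25  2.06  0.52 -1.07]
3.21 150 [-0.93  0.78  1.99  0.89  0.98  1.98] [-0.08  0.81  1.44  0.31  1.62 -1.23]
real	0m15.219s
user	0m15.643s
sys	0m0.061s
```

```bash
cat > path.py <<'E'
from ik import *
np.set_printoptions(precision=3,suppress=True)
up=np.array([0,0,1.])
def tinpick(g,psi_deg,back=0,th=45):
    psi=np.radians(psi_deg);t=np.radians(th); d=-np.array([np.cos(psi),np.sin(psi),0]); a=-np.cos(t)*up-np.sin(t)*d
    return pose(np.array(g)-back*a,a,np.cross(up,d))
def tinplace(g,sdeg,th=45):
    t=np.radians(th); s=np.array([np.cos(np.radians(sdeg)),np.sin(np.radians(sdeg)),0]); return pose(g,np.cos(t)*s-np.sin(t)*up,np.cross(-s,up))
def walk(x0,R0,x1,R1,q0,N=None,show=True,rv=None):
    if rv is None: rv=(R1*R0.inv()).as_rotvec()
    n=N or int(np.ceil(max(np.linalg.norm(x1-x0)/.045,np.linalg.norm(rv)/.14)))
    q=q0; mx=0;bad=0
    for i in range(1,n+1):
        qn,e=ik(x0+(x1-x0)*i/n,Rn.from_rotvec(rv*i/n)*R0,q); mx=max(mx,abs(qn-q).max()); bad=max(bad,e); q=qn
    if show: print('rows',n,'share/row',np.r_[(x1-x0)/n/.4,rv/n/np.pi].round(4).tolist(),'total',np.r_[(x1-x0)/.4,rv/np.pi].round(4).tolist(),'maxdq',round(mx,3),'err',round(bad,4),'q',q)
    return q
def now():
    s=manip.get_state(); return s['eef_pos'],Rn.from_euler('xyz',s['tcp_rot']),s['joint_pos']
E
python3 - <<'E'
from path import *
x,R,q=now()
x1,R1=tinpick([.408,-.216,.027],60.4,.10)
mid=np.array([.43,-.05,.34]); 
rv=(R1*R.inv()).as_rotvec(); print(x1,np.linalg.norm(rv))
qq=walk(x,R,x1,R1,q)
xm=np.array([.42,0,.36]); Rm=Rn.from_rotvec(rv/2)*R
qm=walk(x,R,xm,Rm,q); qq=walk(xm,Rm,x1,R1,qm)
x2,R2=tinpick([.408,-.216,.027],60.4); q2=walk(x1,R1,x2,R2,qq)
x3=x2+[0,0,.15]; q3=walk(x2,R2,x3,R2,q2)
x4,R4=tinplace([.5565,.057,.187],-90); walk(x3,R2,x4,R4,q3)
P=manip.camera_params('top'); im,dep=manip.camera('top'); m=np.zeros(dep.shape,bool); m[200:340,430:545]=1
w=pts('top',m,dep,P); 
k=w[w[:,2]>.02]; k=k[k[:,1]<-.41]
for lo in np.arange(-.7,-.4,.05):
    j=k[(k[:,1]>lo)&(k[:,1]<=lo+.05)]
    if len(j): print(round(lo,2),len(j),j[:,0].min(),j[:,0].max(),np.percentile(j[:,2],98))
E
```

```text
[ 0.316 -0.378  0.213] 2.714467908701881
rows 20 share/row [-0.0123, -0.0803, -0.0152, 0.017, 0.0174, -0.0357] total [-0.2464, -1.6065, -0.3043, 0.3392, 0.3478, -0.7145] maxdq 0.139 err 0.0 q [-1.056  0.659  1.936  0.73   1.143 -1.058]
rows 10 share/row [0.0013, -0.0662, 0.0063, 0.017, 0.0174, -0.0357] total [0.0132, -0.6622, 0.0633, 0.1696, 0.1739, -0.3573] maxdq 0.122 err 0.0 q [-0.172  0.195  2.144  0.679  0.842 -1.489]
rows 10 share/row [-0.026, -0.0944, -0.0368, 0.017, 0.0174, -0.0357] total [-0.2596, -0.9442, -0.3676, 0.1696, 0.1739, -0.3573] maxdq 0.106 err 0.0 q [-1.056  0.659  1.936  0.73   1.143 -1.058]
rows 3 share/row [0.0291, 0.0512, -0.0589, 0.0, 0.0, 0.0] total [0.0873, 0.1537, -0.1768, 0.0, 0.0, 0.0] maxdq 0.06 err 0.0 q [-0.934  0.78   1.991  0.89   0.982 -1.161]
rows 4 share/row [0.0, 0.0, 0.0937, 0.0, 0.0, 0.0] total [0.0, 0.0, 0.375, 0.0, 0.0, 0.0] maxdq 0.077 err 0.0 q [-0.934  0.481  1.994  0.773  1.183 -0.914]
rows 12 share/row [0.0428, 0.1018, 0.0021, -0.0407, 0.0107, 0.0107] total [0.5136, 1.2212, 0.025, -0.4878, 0.1289, 0.1289] maxdq 0.295 err 0.0 q [ 0.421  0.591  1.731 -0.735  1.296  0.805]
-0.7 229 0.27427063624809156 0.5806589598833795 0.11128184374121027
-0.65 205 0.2684821513401471 0.5757530425884163 0.11099023330513642
-0.6 212 0.26510209401072904 0.5705811535427961 0.1116470920598566
-0.55 864 0.2593088171656911 0.5654780870073459 0.11097287898620045
-0.5 714 0.3925204700790653 0.5603551548201332 0.1110803140351103
```

Call:
{"name": "drive_tool", "arguments": {"moves": [[[0.0013,-0.0662,0.0063,0.017,0.0174,-0.0357],[0.0013,-0.0662,0.0063,0.017,0.0174,-0.0357],[0.0013,-0.0662,0.0063,0.017,0.0174,-0.0357],[0.0013,-0.0662,0.0063,0.017,0.0174,-0.0357],[0.0013,-0.0662,0.0063,0.017,0.0174,-0.0357],[0.0013,-0.0662,0.0063,0.017,0.0174,-0.0357],[0.0013,-0.0662,0.0063,0.017,0.0174,-0.0357],[0.0013,-0.0662,0.0063,0.017,0.0174,-0.0357],[0.0013,-0.0662,0.0063,0.017,0.0174,-0.0357],[0.0013,-0.0662,0.0063,0.017,0.0174,-0.0357],[-0.026,-0.0944,-0.0368,0.017,0.0174,-0.0357],[-0.026,-0.0944,-0.0368,0.017,0.0174,-0.0357],[-0.026,-0.0944,-0.0368,0.017,0.0174,-0.0357],[-0.026,-0.0944,-0.0368,0.017,0.0174,-0.0357],[-0.026,-0.0944,-0.0368,0.017,0.0174,-0.0357],[-0.026,-0.0944,-0.0368,0.017,0.0174,-0.0357],[-0.026,-0.0944,-0.0368,0.017,0.0174,-0.0357],[-0.026,-0.0944,-0.0368,0.017,0.0174,-0.0357],[-0.026,-0.0944,-0.0368,0.017,0.0174,-0.0357],[-0.026,-0.0944,-0.0368,0.017,0.0174,-0.0357]]]}}

```text
clock: 10.55
eef_pos: [0.315, -0.3789, 0.2101]
tcp_rot: [-3.134, -0.79, 1.044]
wrist_force: [0.2, -0.0, 0.3]
grip_width: 0.0881
grip_force: 0.0
```

```bash
cat > f.py <<'E'
from path import *
import sys
exec(open('c.py').read())
img,dep,P,o=look('wrist',['tin']); cv2.imwrite('pics/c.png',cv2.cvtColor(img,cv2.COLOR_RGB2BGR))
for cf,b,p in o['tin']:
    if len(p)<50: continue
    z=np.percentile(p[:,2],95); body=p[abs(p[:,2]-z)<.006]; 
    print(round(cf,2),b,'top',z,rect(body),'all',rect(p[p[:,2]>.005]))
x,R,q=now(); x1,R1=tinpick([.408,-.216,.027],60.4,.10); walk(x,R,x1,R1,q)
E
python3 f.py
```

```text
array([-1.0599,  0.6655,  1.9342,  0.7315,  1.1442, -1.0572]) [ 0.315  -0.3789  0.2101] [-3.1343 -0.7899  1.0436] 10.55
0.86 [248.7, 153.6, 320.0, 288.1] top 0.05166879211975786 ((402.76739501953125, -223.64401245117188), (96.73811340332031, 50.04917907714844), 61.2650032043457) all ((402.58270263671875, -223.98092651367188), (97.5066146850586, 50.04917907714844), 61.2650032043457)
rows 1 share/row [0.0037, 0.0088, 0.0092, -0.0012, -0.0004, 0.0024] total [0.0037, 0.0088, 0.0092, -0.0012, -0.0004, 0.0024] maxdq 0.009 err 0.0 q [-1.0563  0.6588  1.9357  0.7298  1.143  -1.0582]
```

View pics/c.png

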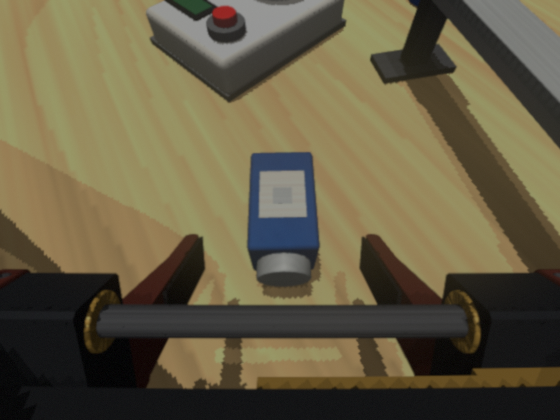

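Wrist view: tin at columns 248–320, rows 153–288, lid towards the camera, centred between the fingers. I advance and grip.

Call:
{"name": "drive_tool", "arguments": {"moves": [[[0.0218,0.0384,-0.0442,0,0,0],[0.0218,0.0384,-0.0442,0,0,0],[0.0218,0.0384,-0.0442,0,0,0],[0.0218,0.0384,-0.0442,0,0,0],[0,0,0,0,0,0],[0,0,0,0,0,0]]]}}

```text
clock: 11.25
eef_pos: [0.3507, -0.3154, 0.1414]
tcp_rot: [-3.14, -0.789, 1.055]
wrist_force: [0.6, 0.1, 0.5]
grip_width: 0.0878
grip_force: 0.0
```

```bash
python3 - <<'E'
from path import *
x,R,q=now(); a=R.as_matrix()[:,2]; g=x+.163*a; d=g-np.array([.404,-.2227,.025]); ps=np.radians(60.7)
print('grasp',g,'along to base',d@[np.cos(ps),np.sin(ps),0],'lateral',d@[-np.sin(ps),np.cos(ps),0],'a',a,'tilt',np.degrees(np.arccos(-a[2])),'close ang',np.degrees(np.arctan2(*R.as_matrix()[[1,0],1])),manip.get_state()['wrist_force'])
E
```

```text
grasp [ 0.408 -0.215  0.027] along to base 0.008715252293711015 lateral 0.0007724113286666062 a [ 0.349  0.618 -0.705] tilt 45.18363027788636 close ang -29.506893010972853 [0.568 0.052 0.459]
```

Call:
{"name": "drive_tool", "arguments": {"moves": [[[0,0,0,0,0,0],[0,0,0,0,0,0],[0,0,0,0,0,0],[0,0,0,0,0,0],[0,0,0,0,0,0],[0,0,0,0,0,0]]], "jaw": -1, "force": 30}}

```text
clock: 11.85
eef_pos: [0.3508, -0.3163, 0.1423]
tcp_rot: [3.14, -0.788, 1.055]
wrist_force: [-2.0, -1.7, 3.0]
grip_width: 0.0496
grip_force: 30.0
```

Call:
{"name": "drive_tool", "arguments": {"moves": [[[0,0,0.04,0,0,0],[0,0,0.08,0,0,0],[0,0,0.09,0,0,0],[0,0,0.09,0,0,0],[0,0,0.075,0,0,0],[0,0,0,0,0,0],[0,0,0,0,0,0]]]}}

```text
clock: 12.55
eef_pos: [0.3506, -0.316, 0.292]
tcp_rot: [3.139, -0.786, 1.056]
wrist_force: [-0.2, 0.0, -3.2]
grip_width: 0.0501
grip_force: 30.0
```

```bash
python3 - <<'E'
from path import *
x,R,q=now()
for sd in (-90,-75):
    x4,R4=tinplace([.5565,.057,.20],sd); walk(x,R,x4,R4,q,20)
img,dep=manip.camera('wrist'); cv2.imwrite('pics/d.png',cv2.cvtColor(img[100:320,150:420],cv2.COLOR_RGB2BGR))
E
```

```text
rows 20 share/row [0.0257, 0.061, 0.0029, -0.0244, 0.0065, 0.0064] total [0.5146, 1.2207, 0.058, -0.488, 0.1295, 0.1283] maxdq 0.175 err 0.0 q [ 0.421  0.572  1.727 -0.73   1.314  0.789]
rows 20 share/row [0.022, 0.0605, 0.0029, -0.0253, 0.0033, 0.0097] total [0.4401, 1.2108, 0.058, -0.5066, 0.0654, 0.1931] maxdq 0.181 err 0.0 q [ 0.449  0.513  1.843 -0.864  1.152  0.706]
```

View pics/d.png

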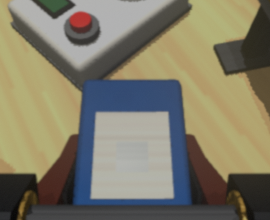

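The tin is held, base pointing away from the camera. I swing it upright over the pan.

Call:
{"name": "drive_tool", "arguments": {"moves": [[[0.0257,0.061,0.0029,-0.0244,0.0065,0.0064],[0.0257,0.061,0.0029,-0.0244,0.0065,0.0064],[0.0257,0.061,0.0029,-0.0244,0.0065,0.0064],[0.0257,0.061,0.0029,-0.0244,0.0065,0.0064],[0.0257,0.061,0.0029,-0.0244,0.0065,0.0064],[0.0257,0.061,0.0029,-0.0244,0.0065,0.0064],[0.0257,0.061,0.0029,-0.0244,0.0065,0.0064],[0.0257,0.061,0.0029,-0.0244,0.0065,0.0064],[0.0257,0.061,0.0029,-0.0244,0.0065,0.0064],[0.0257,0.061,0.0029,-0.0244,0.0065,0.0064],[0.0257,0.061,0.0029,-0.0244,0.0065,0.0064],[0.0257,0.061,0.0029,-0.0244,0.0065,0.0064],[0.0257,0.061,0.0029,-0.0244,0.0065,0.0064],[0.0257,0.061,0.0029,-0.0244,0.0065,0.0064],[0.0257,0.061,0.0029,-0.0244,0.0065,0.0064],[0.0257,0.061,0.0029,-0.0244,0.0065,0.0064],[0.0257,0.061,0.0029,-0.0244,0.0065,0.0064],[0.0257,0.061,0.0029,-0.0244,0.0065,0.0064],[0.0257,0.061,0.0029,-0.0244,0.0065,0.0064],[0.0257,0.061,0.0029,-0.0244,0.0065,0.0064]]]}}

```text
clock: 14.6
eef_pos: [0.5561, 0.173, 0.3127]
tcp_rot: [-3.133, 0.788, 1.575]
wrist_force: [0.7, -1.1, -3.1]
grip_width: 0.0498
grip_force: 30.0
```

Call:
{"name": "drive_tool", "arguments": {"moves": [[[0,0,0,0,0,0],[0,0,0,0,0,0]]]}}

```text
clock: 14.8
eef_pos: [0.5557, 0.1721, 0.3128]
tcp_rot: [-3.135, 0.785, 1.573]
wrist_force: [0.1, -0.2, -3.0]
grip_width: 0.0501
grip_force: 30.0
```

```bash
cat > g.py <<'E'
from path import *
exec(open('c.py').read())
x,R,q=now(); print('g',x+R.apply([0,0,.163]))
x4,R4=tinplace([.5565,.057,.20],-90); walk(x,R,x4,R4,q,1)
ims=[]
for c in ('side','top','wrist'):
    img,dep,P,o=look(c,['tin'])
    for cf,b,p in o['tin'][:1]:
        print(c,round(cf,2),b,np.percentile(p,[1,50,99],axis=0).round(4).tolist(),[np.round(t,1) for t in rect(p[p[:,2]>np.percentile(p[:,2],97)-.012])])
        b=[int(t) for t in b]; ims.append(cv2.resize(img[max(b[1]-30,0):b[3]+30,max(b[0]-30,0):b[2]+30],(260,300)))
        # edge lines: fit planes on the tin body faces
        for it in range(2):
            if len(p)<80: break
            rng=np.random.default_rng(0); best=None
            for k in range(300):
                t=p[rng.choice(len(p),3,replace=False)]; nn=np.cross(t[1]-t[0],t[2]-t[0]); l=np.linalg.norm(nn)
                if l<1e-5: continue
                nn/=l; m=abs((p-t[0])@nn)<.0015
                if best is None or m.sum()>best.sum(): best=m
            u=p[best]; nn=np.linalg.svd(u-u.mean(0),full_matrices=False)[2][2]; print('  plane',nn,best.sum()); p=p[~best]
cv2.imwrite('pics/%s.png'%__import__('sys').argv[1],cv2.cvtColor(np.hstack(ims),cv2.COLOR_RGB2BGR))
E
python3 g.py e
```

```text
array([ 0.4213,  0.5749,  1.7283, -0.7274,  1.3126,  0.7893]) [0.5557 0.1721 0.3128] [-3.1353  0.7845  1.5734] 14.8
g [0.555  0.057  0.1975]
rows 1 share/row [0.0019, 0.0003, 0.0061, -0.0003, -0.0014, 0.0006] total [0.0019, 0.0003, 0.0061, -0.0003, -0.0014, 0.0006] maxdq 0.003 err 0.0 q [ 0.4214  0.5717  1.7268 -0.7304  1.3136  0.7891]
side 0.89 [238.7, 167.6, 265.7, 200.4] [[0.5278, 0.027, 0.1623], [0.5471, 0.0333, 0.2224], [0.5764, 0.0737, 0.2556]] [array([552.9,  54.6]), array([40.7, 36.9]), np.float64(61.3)]
  plane [-0.0079  1.     -0.0029] 203
  plane [ 0.0141  0.9992 -0.0379] 83
top 0.69 [253.9, 213.3, 277.3, 229.4] [[0.5336, 0.0275, 0.2263], [0.5547, 0.0528, 0.2458], [0.5783, 0.0768, 0.2594]] [array([555.8,  52.9]), array([37.2, 34.8]), np.float64(89.8)]
  plane [ 0.0012  0.0243 -0.9997] 132
  plane [ 0.0249 -0.0035  0.9997] 109
wrist 0.87 [218.6, 177.1, 347.8, 377.4] [[0.5307, 0.0629, 0.1614], [0.5551, 0.0784, 0.2055], [0.579, 0.08, 0.2469]] [array([554.3,  84.1]), array([49.9, 86.2]), np.float64(5.4)]
  plane [0.0013 1.     0.0014] 16018
  plane [0.0056 0.3483 0.9374] 952
```

View pics/e.png

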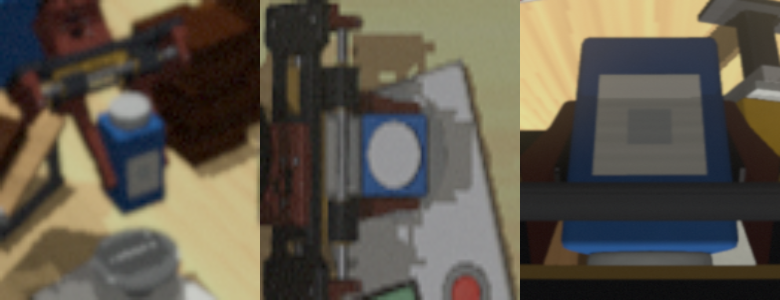

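The tin hangs upright over the pan centre; its face normal is horizontal to within 0.2°. I lower it in steps.

Call:
{"name": "drive_tool", "arguments": {"moves": [[[0.0025,0.005,-0.04,0,0,0],[0,0,-0.05,0,0,0],[0,0,-0.04,0,0,0],[0,0,-0.025,0,0,0],[0,0,-0.0125,0,0,0],[0,0,0,0,0,0],[0,0,0,0,0,0]]]}}

```text
clock: 15.8
eef_pos: [0.5576, 0.174, 0.2484]
tcp_rot: [3.141, 0.785, 1.568]
wrist_force: [-0.5, 0.0, -2.9]
grip_width: 0.0498
grip_force: 30.0
```

Call:
{"name": "drive_tool", "arguments": {"moves": [[[0,0,-0.005,0,0,0],[0,0,0,0,0,0],[0,0,0,0,0,0]]]}}

```text
clock: 16.1
eef_pos: [0.5575, 0.174, 0.2467]
tcp_rot: [3.141, 0.784, 1.568]
wrist_force: [-0.3, 0.3, -2.9]
grip_width: 0.0503
grip_force: 30.0
```

Call:
{"name": "drive_tool", "arguments": {"moves": [[[0,0,-0.005,0,0,0],[0,0,0,0,0,0],[0,0,0,0,0,0]]]}}

```text
clock: 16.4
eef_pos: [0.5574, 0.1739, 0.2443]
tcp_rot: [-3.141, 0.785, 1.568]
wrist_force: [-0.2, 0.2, -2.4]
grip_width: 0.0499
grip_force: 30.0
```

Call:
{"name": "drive_tool", "arguments": {"moves": [[[0,0,-0.005,0,0,0],[0,0,0,0,0,0],[0,0,0,0,0,0]]]}}

```text
clock: 16.7
eef_pos: [0.5574, 0.1739, 0.2421]
tcp_rot: [-3.141, 0.785, 1.569]
wrist_force: [0.6, -0.4, -1.5]
grip_width: 0.0499
grip_force: 30.0
```

Call:
{"name": "drive_tool", "arguments": {"moves": [[[0,0,-0.004,0,0,0],[0,0,0,0,0,0],[0,0,0,0,0,0]]]}}

```text
clock: 17.0
eef_pos: [0.5574, 0.1739, 0.2407]
tcp_rot: [-3.141, 0.785, 1.568]
wrist_force: [-0.6, 0.6, -1.2]
grip_width: 0.0499
grip_force: 30.0
```

Call:
{"name": "drive_tool", "arguments": {"moves": [[[0,0,-0.003,0,0,0],[0,0,0,0,0,0],[0,0,0,0,0,0]]]}}

```text
clock: 17.3
eef_pos: [0.5574, 0.1741, 0.2405]
tcp_rot: [3.141, 0.786, 1.567]
wrist_force: [-3.2, 1.5, 7.5]
grip_width: 0.0496
grip_force: 30.0
```

Call:
{"name": "drive_tool", "arguments": {"moves": [[[0,0,-0.003,0,0,0],[0,0,0,0,0,0],[0,0,0,0,0,0]]]}}

```text
clock: 17.6
eef_pos: [0.5574, 0.1742, 0.2403]
tcp_rot: [3.141, 0.787, 1.567]
wrist_force: [-5.2, 4.1, 16.3]
grip_width: 0.0499
grip_force: 30.0
```

Call:
{"name": "drive_tool", "arguments": {"moves": [[[0,0,0.004,0,0,0],[0,0,0,0,0,0],[0,0,0,0,0,0]]]}}

```text
clock: 17.9
eef_pos: [0.5575, 0.1742, 0.2406]
tcp_rot: [3.141, 0.785, 1.568]
wrist_force: [-2.0, 3.1, 7.5]
grip_width: 0.0499
grip_force: 30.0
```

Call:
{"name": "drive_tool", "arguments": {"moves": [[[0,0,0,0,0,0],[0,0,0,0,0,0],[0,0,0,0,0,0],[0,0,0,0,0,0],[0,0,0,0,0,0],[0,0.03,0.03,0,0,0],[0,0.08,0.08,0,0,0],[0,0.08,0.08,0,0,0],[0,0.08,0.08,0,0,0],[0,0.08,0.08,0,0,0],[0,0,0,0,0,0]]], "jaw": 1}}

```text
clock: 19.0
eef_pos: [0.5578, 0.3186, 0.3858]
tcp_rot: [3.131, 0.778, 1.564]
wrist_force: [0.6, 0.5, -0.8]
grip_width: 0.0874
grip_force: 0.0
```

```bash
python3 g.py f; python3 - <<'E'
from path import *
x,R,q=now()
# button press pose: tool down, closing axis perpendicular to pan-button dir; several yaws
b=np.array([.460,-.0035]); 
for ya in (118,-62):
    c=np.array([np.cos(np.radians(ya)),np.sin(np.radians(ya)),0])
    x1,R1=pose([*b,.163+.125-.163],np.array([0,0,-1.]),c); x1=np.array([*b,.182+.12])
    print(ya,x1); walk(x,R,x1,R1,q)
    xm=np.array([.45,.12,.36]);Rm=Rn.from_rotvec((R1*R.inv()).as_rotvec()*.6)*R
    qm=walk(x,R,xm,Rm,q); walk(xm,Rm,x1,R1,qm)
E
```

```text
array([ 0.6152,  0.5778,  1.511 , -0.6152,  1.5658,  0.7866]) [0.5578 0.3186 0.3858] [3.1305 0.7784 1.5642] 19.0
g [0.5589 0.2041 0.2697]
rows 1 share/row [-0.0033, -0.3658, -0.1764, -0.0022, 0.0025, -0.0004] total [-0.0033, -0.3658, -0.1764, -0.0022, 0.0025, -0.0004] maxdq 0.252 err 0.0 q [ 0.4214  0.5717  1.7268 -0.7304  1.3136  0.7891]
side 0.84 [242.2, 184.5, 266.2, 219.6] [[0.5299, 0.029, 0.0043], [0.5469, 0.0364, 0.1428], [0.5982, 0.2291, 0.1846]] [array([556.7,  55.6]), array([43.3, 39. ]), np.float64(31.0)]
  plane [ 0.0147 -0.9996 -0.0237] 198
  plane [-0.9995  0.0327 -0.001 ] 127
top 0.87 [257.4, 212.8, 277.6, 231.3] [[0.5343, 0.0305, 0.1281], [0.5578, 0.0529, 0.1739], [0.5807, 0.0783, 0.1864]] [array([557. ,  55.3]), array([36.1, 37. ]), np.float64(17.0)]
  plane [ 0.064  -0.0613 -0.9961] 102
  plane [ 0.0159  0.061  -0.998 ] 81
wrist 0.88 [257.4, 143.2, 309.9, 243.2] [[0.5307, -0.1912, 0.0042], [0.5565, 0.0815, 0.1473], [0.5807, 0.0833, 0.1837]] [array([556.7,  59. ]), array([38.4, 39.4]), np.float64(87.9)]
  plane [-0.0015  1.      0.0058] 3007
  plane [0.006  0.0285 0.9
[... 520 characters left out ...]
0.0619, 0.1019, 0.2467] maxdq 0.225 err 0.0 q [-0.033  0.349  2.058 -0.     0.734 -2.093]
-62 [ 0.46  -0.004  0.302]
rows 10 share/row [-0.0243, -0.0791, -0.0192, 0.0224, -0.0136, -0.0325] total [-0.2428, -0.791, -0.1916, 0.2241, -0.1361, -0.3251] maxdq 0.097 err 0.0 q [-0.033  0.349  2.058 -0.     0.734  1.049]
rows 6 share/row [-0.0446, -0.0804, -0.0078, 0.0224, -0.0136, -0.0325] total [-0.2678, -0.4823, -0.0466, 0.1345, -0.0817, -0.195] maxdq 0.089 err 0.0 q [ 0.305  0.3    1.964 -0.293  1.097  1.138]
rows 4 share/row [0.0063, -0.0772, -0.0362, 0.0224, -0.0136, -0.0325] total [0.025, -0.3087, -0.145, 0.0896, -0.0545, -0.13] maxdq 0.097 err 0.0 q [-0.033  0.349  2.058 -0.     0.734  1.049]
```

View pics/f.png

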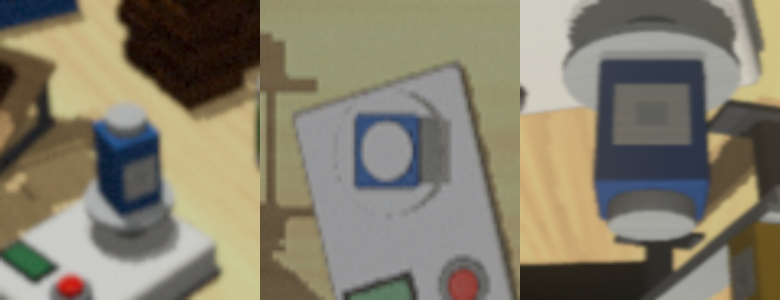

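Tin stands upright at about (0.5565, 0.057) on the pan. Next, the button, with the jaws closed.

Call:
{"name": "drive_tool", "arguments": {"moves": [[[-0.0446,-0.0804,0,0.0224,-0.0136,-0.0325],[-0.0446,-0.0804,0,0.0224,-0.0136,-0.0325],[-0.0446,-0.0804,0,0.0224,-0.0136,-0.0325],[-0.0446,-0.0804,0,0.0224,-0.0136,-0.0325],[-0.0446,-0.0804,0,0.0224,-0.0136,-0.0325],[-0.0446,-0.0804,0,0.0224,-0.0136,-0.0325],[0.0063,-0.0772,-0.052,0.0224,-0.0136,-0.0325],[0.0063,-0.0772,-0.052,0.0224,-0.0136,-0.0325],[0.0063,-0.0772,-0.052,0.0224,-0.0136,-0.0325],[0.0063,-0.0772,-0.052,0.0224,-0.0136,-0.0325],[0,0,0,0,0,0],[0,0,0,0,0,0]]], "jaw": -1}}

```text
clock: 20.5
eef_pos: [0.4598, -0.0036, 0.296]
tcp_rot: [3.14, 0.002, 0.486]
wrist_force: [-0.1, 0.9, -0.3]
grip_width: 0.0006
grip_force: 0.0
```

```bash
python3 d.py pics/x.png record_top tin
```

```text
array([-0.0331,  0.3602,  2.0617, -0.0034,  0.7211,  1.0542]) [ 0.4598 -0.0036  0.296 ] [3.1403 0.0023 0.4861] 20.5
record_top 0.61 [265, 204, 300, 235] top 0.0673 [array([461.2,  -3.4]), array([22.5, 24.9]), np.float64(27.2)] [ 0.4624 -0.0025  0.0673]
tin 0.92 [153, 0, 337, 102] top 0.1833 [array([543.8,  49.2]), array([10., 34.]), np.float64(29.6)] [0.5394 0.0476 0.1699]
```

Call:
{"name": "drive_tool", "arguments": {"moves": [[[0.003,0.001,-0.05,0,0,0],[0,0,-0.04,0,0,0],[0,0,-0.015,0,0,0],[0,0,-0.015,0,0,0],[0,0,0,0,0,0]]]}}

```text
clock: 21.15
eef_pos: [0.4618, -0.0016, 0.2487]
tcp_rot: [3.139, -0.001, 0.489]
wrist_force: [-0.5, 0.7, 2.1]
grip_width: 0.0006
grip_force: 0.7
```

Call:
{"name": "drive_tool", "arguments": {"moves": [[[0,0,-0.01,0,0,0],[0,0,-0.006,0,0,0],[0,0,0,0,0,0],[0,0,0,0,0,0]]]}}

```text
clock: 21.55
eef_pos: [0.4619, -0.002, 0.2432]
tcp_rot: [3.139, -0.002, 0.488]
wrist_force: [-1.3, 3.5, 10.7]
grip_width: 0.0004
grip_force: 5.5
```

Call:
{"name": "drive_tool", "arguments": {"moves": [[[0,0,-0.003,0,0,0],[0,0,0,0,0,0],[0,0,0.1,0,0,0],[0,0,0.1,0,0,0],[0,0,0.1,0,0,0],[0,0,0.1,0,0,0],[0.0296,0.0184,0,0,0,0.043],[0.0296,0.0184,0,0,0,0.043],[0.0296,0.0184,0,0,0,0.043],[0.0296,0.0184,0,0,0,0.043],[0.0296,0.0184,0,0,0,0.043],[0.0296,0.0184,0,0,0,0.043],[0.0296,0.0184,0,0,0,0.043],[0.0296,0.0184,0,0,0,0.043],[0,0,0,0,0,0],[0,0,0,0,0,0]]]}}

```text
clock: 23.15
eef_pos: [0.556, 0.0566, 0.4009]
tcp_rot: [3.14, -0.001, 1.565]
wrist_force: [-0.1, -0.1, 1.0]
grip_width: 0.0007
grip_force: 0.0
```

Call:
{"name": "drive_tool", "arguments": {"moves": [[[0,0,0,0,0,0],[0,0,0,0,0,0],[0,0,0,0,0,0]]], "jaw": 1}}

```text
clock: 23.45
eef_pos: [0.556, 0.0564, 0.4012]
tcp_rot: [3.139, -0.001, 1.568]
wrist_force: [-0.0, -1.1, -0.0]
grip_width: 0.0211
grip_force: 0.0
```

```bash
cat > w.py <<'E'
from path import *
import sys
exec(open('c.py').read())
img,dep,P,o=look('wrist',sys.argv[2:]); cv2.imwrite(sys.argv[1],cv2.cvtColor(img,cv2.COLOR_RGB2BGR))
for t in o:
  for cf,b,p in o[t][:1]:
    z=np.percentile(p[:,2],96)
    print(t,round(cf,2),[int(k) for k in b],z)
    for a,bb in ((-.006,.006),(-.020,-.008)):
        k=p[(p[:,2]>z+a)&(p[:,2]<z+bb)]
        if len(k)>30: print('  ',np.median(k[:,2]),rect(k))
E
python3 w.py pics/g.png tin
```

```text
array([0.0797, 0.3305, 1.7814, 0.0008, 1.0274, 0.0826]) [0.556  0.0564 0.4012] [ 3.1393 -0.0009  1.5675] 23.45
tin 0.73 [250, 170, 319, 257] 0.1843508561039369
   0.18342384436065007 ((556.0297241210938, 57.628692626953125), (39.155235290527344, 37.76999282836914), 58.4254264831543)
   0.1692659798443705 ((556.6569213867188, 57.56583786010742), (49.82495880126953, 49.44355010986328), 0.21900545060634613)
```

View pics/g.png

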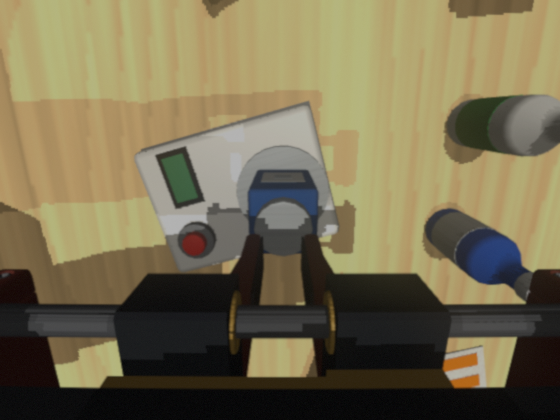

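Wrist view: tin upright on the pan at columns 250–319; the jaws are still opening. I wait for them, then descend and grip from above.

Call:
{"name": "drive_tool", "arguments": {"moves": [[[0,0.003,0,0,0,0],[0,0,0,0,0,0],[0,0,0,0,0,0],[0,0,0,0,0,0],[0,0,0,0,0,0],[0,0,0,0,0,0]]], "jaw": 1}}

```text
clock: 24.15
eef_pos: [0.5564, 0.0579, 0.4011]
tcp_rot: [3.139, -0.001, 1.569]
wrist_force: [-0.8, -0.0, -0.1]
grip_width: 0.0766
grip_force: 0.0
```

```bash
python3 c.py; python3 - <<'E'
from rig import manip; print(manip.get_state()['grip_width'])
E
```

```text
array([0.0823, 0.3314, 1.7804, 0.0009, 1.0275, 0.0839]) [0.5564 0.0579 0.4011] [ 3.1394 -0.001   1.5687] 24.15
0.07660802563275158
```

Call:
{"name": "drive_tool", "arguments": {"moves": [[[0,0,0,0,0,0],[0,0,-0.06,0,0,0],[0,0,-0.07,0,0,0],[0,0,-0.06,0,0,0],[0,0,-0.0475,0,0,0],[0,0,0,0,0,0]]]}}

```text
clock: 24.75
eef_pos: [0.5554, 0.0578, 0.3037]
tcp_rot: [-3.139, -0.001, 1.569]
wrist_force: [-0.2, -0.3, 0.6]
grip_width: 0.088
grip_force: 0.0
```

Call:
{"name": "drive_tool", "arguments": {"moves": [[[0,0,0,0,0,0],[0,0,0,0,0,0],[0,0,0,0,0,0],[0,0,0,0,0,0],[0,0,0,0,0,0],[0,0,0,0,0,0]]], "jaw": -1, "force": 30}}

```text
clock: 25.35
eef_pos: [0.5565, 0.058, 0.3066]
tcp_rot: [3.139, -0.001, 1.569]
wrist_force: [0.2, -0.6, 3.5]
grip_width: 0.0501
grip_force: 30.0
```

Call:
{"name": "drive_tool", "arguments": {"moves": [[[0,0,0.04,0,0,0],[0,0,0.1,0,0,0],[0,0,0.12,0,0,0],[0,0,0.12,0,0,0],[0,0,0.06,0,0,0],[0,0,0,0,0,0],[0,0,0,0,0,0]]]}}

```text
clock: 26.05
eef_pos: [0.5558, 0.0579, 0.481]
tcp_rot: [3.14, -0.001, 1.569]
wrist_force: [-0.5, -0.0, -2.7]
grip_width: 0.0498
grip_force: 30.0
```

```bash
python3 - <<'E'
from path import *
exec(open('c.py').read())
img,dep,P,o=look('top',['ledge_mid','tin_green','tin_yellow'])
for t in o:
    for cf,b,p in o[t][:1]:
        print(t,cf,b)
        if t=='ledge_mid': k=p[(p[:,2]>.105)&(p[:,2]<.118)]; print(rect(k),np.median(k[:,2]))
        else: 
            print(toprect(p)); 
img,dep,P,o=look('side',['ledge_mid','tin_green','tin_yellow'])
for t in o:
    for cf,b,p in o[t][:1]:
        print(t,cf,b)
        if t=='ledge_mid': k=p[(p[:,2]>.105)&(p[:,2]<.118)]; print(rect(k),np.median(k[:,2]))
        else: print(toprect(p))
E
```

```text
array([0.0823, 0.244 , 1.7029, 0.0008, 1.1935, 0.084 ]) [0.5558 0.0579 0.481 ] [ 3.1405 -0.0009  1.5688] 26.05
ledge_mid 0.73 [314.2, 174.8, 429.8, 234.5]
((615.55908203125, -216.93858337402344), (269.46527099609375, 46.702232360839844), 73.22439575195312) 0.10938413849201911
tin_green 0.77 [412.4, 207.1, 446.1, 225.7]
(np.float64(0.20932263251441627), ((571.9573364257812, -367.21697998046875), (36.47837448120117, 38.87250518798828), 29.14417839050293), 192)
tin_yellow 0.94 [325.2, 174.1, 350.8, 199.8]
(np.float64(0.20953576244113697), ((641.324462890625, -124.51861572265625), (36.96015548706055, 35.79457092285156), 38.71762466430664), 181)
ledge_mid 0.83 [291.3, 236.8, 363.2, 346.0]
((596.8103637695312, -279.3523254394531), (280.53814697265625, 46.66498947143555), 73.5546875) 0.1090945999560805
tin_green 0.63 [328.2, 267.1, 359.3, 309.8]
(np.float64(0.20726151941754556), ((570.738037109375, -368.40582275390625), (40.0540885925293, 36.709041595458984), 23.32696533203125), 189)
tin_yellow 0.91 [297.8, 202.0, 324.3, 239.9]
(np.float64(0.20753533263245577), ((639.2918701171875, -124.92864990234375), (39.537269592285156, 37.2919921875), 55.975196838378906), 126)
```

Call:
{"name": "drive_tool", "arguments": {"moves": [[[0.0157,-0.0951,0,0,0,-0.0115],[0.0157,-0.0951,0,0,0,-0.0115],[0.0157,-0.0951,0,0,0,-0.0115],[0.0157,-0.0951,0,0,0,-0.0115],[0.0157,-0.0951,0,0,0,-0.0115],[0.0157,-0.0951,0,0,0,-0.0115],[0.0157,-0.0951,0,0,0,-0.0115],[0.0157,-0.0951,0,0,0,-0.0115],[0,0,0,0,0,0],[0,0,0,0,0,0]]]}}

```text
clock: 27.45
eef_pos: [0.6065, -0.2472, 0.4813]
tcp_rot: [3.141, -0.001, 1.278]
wrist_force: [-0.2, 0.2, -3.4]
grip_width: 0.05
grip_force: 30.0
```

```bash
python3 w.py pics/h.png ledge_mid tin tin_yellow tin_green; python3 - <<'E'
from h import *
img,dep,P,o=look('wrist',['ledge_mid']);
for cf,b,p in o['ledge_mid'][:1]:
    k=p[(p[:,2]>.104)&(p[:,2]<.116)]; u=np.array([.2857,.958]); nn=np.array([.958,-.2857]); a=k[:,:2]@u; w=k[:,:2]@nn
    for lo in np.arange(a.min(),a.max(),.03):
        m=(a>=lo)&(a<lo+.03)
        if m.sum()>50: print(round(lo,3),m.sum(),np.percentile(w[m],[1,99]),np.median(k[m,2]))
E
```

```text
array([-0.4055,  0.396 ,  1.4878,  0.0016,  1.257 , -0.1134]) [ 0.6065 -0.2472  0.4813] [ 3.1405 -0.0014  1.2782] 27.45
ledge_mid 0.93 [264, 47, 317, 199] 0.1118585796940991
   0.11057584094863346 ((619.6713256835938, -204.56951904296875), (117.57799530029297, 46.024635314941406), 73.27536010742188)
tin 0.72 [221, 195, 343, 361] 0.3586963894660499
   0.3579787081478041 ((605.2791748046875, -247.7706298828125), (40.00306701660156, 37.17835998535156), 67.3841781616211)
   0.34397478088333044 ((606.124267578125, -247.33169555664062), (49.6241569519043, 50.19215774536133), 73.671875)
tin_yellow 0.78 [249, 10, 315, 91] 0.2096617487778537
   0.20862293771025311 ((641.884521484375, -124.48170471191406), (39.29728698730469, 38.92406463623047), 41.006080627441406)
   0.19431898914190937 ((642.177001953125, -124.32441711425781), (50.50143814086914, 49.57337951660156), 71.91112518310547)
-0.076 1033 [0.62991638 0.67453318] 0.1105025312347408
-0.046 1107 [0.62945759 0.67489649] 0.11062282281007496
-0.016 1153 [0.62973013 0.67434606] 0.11058046752191786
0.014 1051 [0.63018508 0.67409501] 0.11058293547784731
```

View pics/h.png

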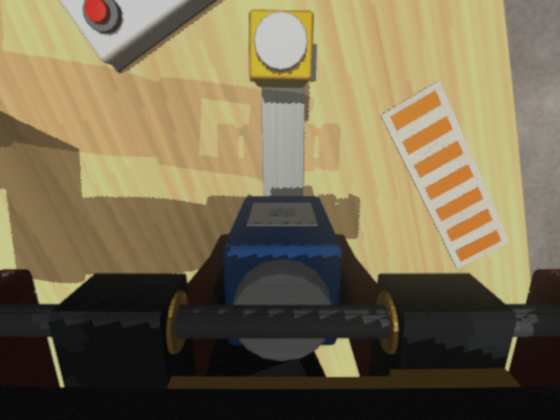

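The ledge (columns 264–317) lines up with the tin, with the yellow tin at (281, 45). The centreline error is under 1 mm, so I lower.

Call:
{"name": "drive_tool", "arguments": {"moves": [[[0.001,0,-0.05,0,0,0],[0,0,-0.08,0,0,0],[0,0,-0.08,0,0,0],[0,0,-0.07,0,0,0],[0,0,-0.05,0,0,0],[0,0,-0.025,0,0,0],[0,0,-0.01,0,0,0],[0,0,0,0,0,0],[0,0,0,0,0,0]]]}}

```text
clock: 28.7
eef_pos: [0.6075, -0.2465, 0.3373]
tcp_rot: [3.137, -0.001, 1.28]
wrist_force: [-0.1, 0.8, -2.6]
grip_width: 0.0498
grip_force: 30.0
```

Call:
{"name": "drive_tool", "arguments": {"moves": [[[0,0,-0.004,0,0,0],[0,0,-0.003,0,0,0],[0,0,0,0,0,0],[0,0,0,0,0,0]]]}}

```text
clock: 29.1
eef_pos: [0.607, -0.2464, 0.3335]
tcp_rot: [3.139, -0.001, 1.28]
wrist_force: [0.6, 0.3, -2.5]
grip_width: 0.0501
grip_force: 30.0
```

Call:
{"name": "drive_tool", "arguments": {"moves": [[[0,0,-0.003,0,0,0],[0,0,0,0,0,0],[0,0,0,0,0,0]]]}}

```text
clock: 29.4
eef_pos: [0.607, -0.2464, 0.332]
tcp_rot: [3.14, -0.001, 1.28]
wrist_force: [-0.3, -0.3, -2.2]
grip_width: 0.0498
grip_force: 30.0
```

Call:
{"name": "drive_tool", "arguments": {"moves": [[[0,0,-0.003,0,0,0],[0,0,0,0,0,0],[0,0,0,0,0,0]]]}}

```text
clock: 29.7
eef_pos: [0.607, -0.2464, 0.3316]
tcp_rot: [3.139, -0.001, 1.28]
wrist_force: [-2.8, 1.0, 5.1]
grip_width: 0.05
grip_force: 30.0
```

Call:
{"name": "drive_tool", "arguments": {"moves": [[[0,0,-0.002,0,0,0],[0,0,0,0,0,0],[0,0,0,0,0,0]]]}}

```text
clock: 30.0
eef_pos: [0.607, -0.2464, 0.3316]
tcp_rot: [3.139, -0.001, 1.28]
wrist_force: [-4.3, 1.6, 11.0]
grip_width: 0.05
grip_force: 30.0
```

Contact. I ease off, release and rise.

Call:
{"name": "drive_tool", "arguments": {"moves": [[[0,0,0.002,0,0,0],[0,0,0,0,0,0],[0,0,0,0,0,0]]]}}

```text
clock: 30.3
eef_pos: [0.6071, -0.2464, 0.3316]
tcp_rot: [3.139, -0.001, 1.28]
wrist_force: [-3.6, 2.0, 6.9]
grip_width: 0.0498
grip_force: 30.0
```

Call:
{"name": "drive_tool", "arguments": {"moves": [[[0,0,0,0,0,0],[0,0,0,0,0,0],[0,0,0,0,0,0],[0,0,0,0,0,0],[0,0,0,0,0,0],[0,0,0.03,0,0,0],[0,0,0.08,0,0,0],[0,0,0.1,0,0,0],[0,0,0.1,0,0,0],[0,0,0.1,0,0,0],[0,0,0,0,0,0],[0,0,0,0,0,0]]], "jaw": 1}}

```text
clock: 31.5
eef_pos: [0.6069, -0.2463, 0.4967]
tcp_rot: [3.136, -0.001, 1.28]
wrist_force: [-0.2, 0.4, -0.5]
grip_width: 0.0877
grip_force: 0.0
```

```bash
python3 w.py pics/i.png tin tin_yellow; python3 - <<'E'
from h import *
img,dep,P,o=look('side',['tin','cake','tin_green'])
for t in o:
    for cf,b,p in o[t][:2]: print(t,cf,b,np.percentile(p,[2,50,98],axis=0).round(3).tolist())
w=cv2.imread('pics/i.png'); s=cv2.cvtColor(img,cv2.COLOR_RGB2BGR)[140:360,150:380]
cv2.imwrite('pics/i.png',np.hstack([cv2.resize(s,(400,383)),cv2.resize(w,(400,383))]))
E
```

```text
array([-0.404 ,  0.3831,  1.4719,  0.0013,  1.2815, -0.1133]) [ 0.6069 -0.2463  0.4967] [ 3.1364 -0.0006  1.2797] 31.5
tin 0.68 [253, 161, 309, 226] 0.20930025519007855
   0.20838715596827662 ((606.5869750976562, -246.45037841796875), (37.87992858886719, 38.57848358154297), 74.75255584716797)
   0.19426378567499802 ((606.57177734375, -246.7971649169922), (49.27745056152344, 49.97212219238281), 73.55567932128906)
tin_yellow 0.82 [248, 16, 310, 91] 0.20968560012867385
   0.20859034797009046 ((641.688720703125, -124.66690063476562), (39.19026565551758, 38.585262298583984), 72.79686737060547)
   0.19436504647020514 ((642.0343627929688, -124.3458023071289), (50.19646453857422, 49.79539108276367), 71.64494323730469)
tin 0.97 [311.6, 234.1, 344.1, 272.5] [[0.576, -0.277, 0.114], [0.595, -0.265, 0.172], [0.622, -0.222, 0.208]]
cake 0.82 [190.5, 168.3, 219.1, 197.2] [[0.462, 0.281, 0.05], [0.5, 0.311, 0.078], [0.542, 0.347, 0.098]]
tin_green 0.64 [329.7, 267.6, 359.2, 308.7] [[0.542, -0.396, 0.118], [0.558, -0.384, 0.176], [0.587, -0.345, 0.208]]
```

View pics/i.png

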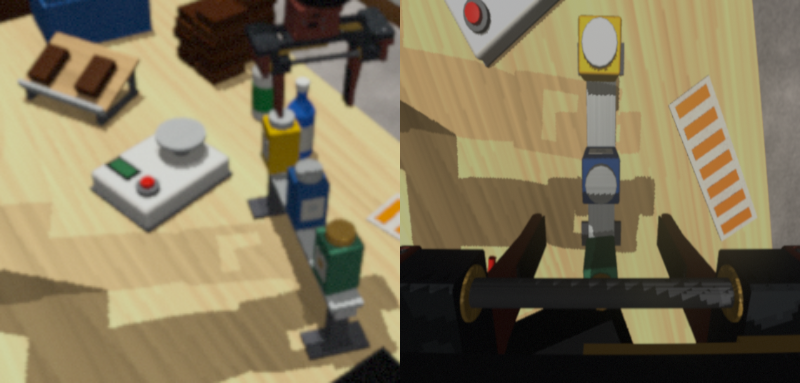

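The blue tin stands upright between the green and yellow tins, both cakes lie flat on the board, and nothing else has moved. I hand in.

```bash
python3 -c "
from rig import manip
print(manip.close_job())"
```

```text
the job is handed in; nothing more can be done
None
```

The job is handed in, with no verdict returned: the cake lies flat on the board's empty half, the tin was set on the pan and the button pressed to its stop (about 11 N), and the tin now stands upright on the ledge, about 1 mm off the centreline, between the green and yellow tins.

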